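# Hold the centre rod of a two-tier petit-four stand through both dishes

### The job

Take the long, brass-knobbed rod out of the wooden rack and lower it from above through the bushing of the upper dish and then through that of the lower dish, until its threaded end stands out about 2 cm below the lower bushing, clear of the blue base. Finish while still holding it there, upright and still, so that the nut could be screwed on from below: the rod would drop if let go. Leave the short, black-knobbed rod in the rack and do not push or knock over the things standing around.

Things in the scene. Friction and masses are not known exactly. Their poses are not given: they have to be found in the camera images.
- long_rod: the rod to be threaded, loose, 190 mm long, about 0.16 kg: steel shaft 12 mm thick, 150 mm long, threaded lower end tapered over 6 mm to 8 mm; brass knob on top, 24 mm in diameter, 40 mm tall. Origin: centre of the lower end; z runs up to the knob. At the start it stands upright in one of the rack's holes, lower end 5 mm above the work surface
- long_rod_knob (a point): centre of the brass knob, on the long rod's axis, 170 mm above its lower end (175 mm above the work surface at the start); grip it here from above. A thin 18 mm collar sits under the knob
- short_rod: another rod, too short for the job, to be left alone: shaft 12 mm by 80 mm, black knob 24 mm in diameter and 40 mm tall (80 to 120 mm above the origin). Origin: centre of the lower end. At the start it stands upright in the rack's other hole
- rack: wooden block 70 mm (x) by 160 mm (y) by 50 mm high, fixed, origin at the centre of its underside; two upright 15 mm holes 45 mm deep at y = -45 mm and +45 mm of its own frame; which rod stands in which hole changes
- jig: jig, fixed: blue base 200 x 150 x 10 mm, steel post 18 mm thick, 162 mm tall at x = +98 mm of its frame, fork arms carrying two white dishes one above the other, the upper 100 mm, the lower 136 mm in diameter, rims 135 and 65 mm high; an upright brass bushing in the middle of each. Origin: on the bushings' common vertical axis, at the work surface
- upper_mouth (a point): centre of the upper bushing's mouth, 138 mm above the work surface, on the axis of both bushings; z up. Each bushing is 18 mm high with a 15 mm bore, its top 7 mm flared to a 24 mm mouth; the upper one spans heights 120 to 138 mm
- lower_underside (a point): centre of the lower bushing's lower end, 50 mm above the work surface, on the same axis; z up. The lower bushing spans heights 50 to 68 mm; the blue base's top lies 40 mm below this point
- ruby_bottle: small ruby-red paint bottle with a black cap, 35 mm wide and 63 mm high, standing loose; bystander. Origin: centre of its underside
- rose_pot: small white pot with a rose-pink band, 38 mm wide and 31 mm high, standing loose; bystander. Origin: centre of its underside
- steel_cutter: round steel pastry cutter, a ring 66 mm wide and 22 mm high, standing loose; bystander. Origin: centre of its underside
Not all that is in view belongs to the job. Leave any pink, purple or red look-alike of the long_rod alone.

How it is judged:
On the way, in this order (a step that is already met when the one before it is completed fails the run):
1. the long rod is lifted clear of the rack, held by the fingers (height (world z) of long_rod above 0.055 m and contact force between the fingers and long_rod above 1 N), for 0.1 s.
2. its lower end has entered the upper bushing from above (z of long_rod in the frame of upper_mouth below -0.008 m and horizontal distance between long_rod and upper_mouth below 0.005 m and angle between long_rod's own z axis and vertical below 0.15 rad), for 0.05 s.
At the end, for the whole second after the job is handed in: The fingers hold the long rod through both bushings, upright within 0.1 rad and still (under 20 mm/s); its lower end is 10 to 33 mm below the lower bushing and within 5 mm of the bushings' axis, its knob within 10 mm of it; the short rod is still down in the rack (z of long_rod in the frame of lower_underside between -0.033 and -0.01 m and horizontal distance between long_rod and lower_underside below 0.005 m and horizontal distance between long_rod_knob and upper_mouth below 0.01 m and angle between long_rod's own z axis and vertical below 0.1 rad and contact force between the fingers and long_rod above 1 N and linear speed of long_rod below 0.02 m/s and height (world z) of short_rod below 0.015 m); the arm keeps its last pose, push and grip.
It fails at once if the short rod is pulled up or pushed out of place (distance of short_rod from where it was at the start of the episode above 0.02 m).
It fails at once if a bystander is pushed more than 3 cm or knocked over (distance of any of ruby_bottle, rose_pot, steel_cutter from where it was at the start of the episode above 0.03 m or angle between any of ruby_bottle, rose_pot, steel_cutter's own z axis and vertical above 0.7 rad).
It also fails if it takes over 46 s, if anything falls off the work surface, if the arm or the gripper's body presses on something with over 40 N, if the wrist force passes 120 N, or if a joint passes its speed limit or range.

### The arm

A 7-joint arm with a two-finger parallel gripper is mounted at the origin on a cart in front of the work surface, level with it; the furniture and walls round the work are solid. World frame = base frame: x ahead of the robot, y to its left, z up, the work surface at z = 0. Lengths are in m, angles in rad, forces in N, time in s.
With the tool pointing down it reaches from about 0.425 to 0.975 m from the base axis. Payload 16.7 kg.
Tool frame: the origin (TCP) lies midway between the tips of the shut fingers; the grasp point (between the pads) lies manip.pinch_z behind it (manip.pinch_z is the distance from the TCP to the grasp point, in m); z points along the fingers, y is the line along which they close (so a half turn about z gives the same grasp; the last joint's range is limited). The gripper opens to 85 mm and grips with 20 to 120 N. Pads are 22 mm wide; open, the fingers measure 114 mm over their backs; the gripper's body (76 mm by 85 mm) begins 54 mm behind the grasp point. The pads swing forward as they close: fully open they stand 13 mm farther back than shut.
Start: joints at [-1.304, 0.426, 0.074, 1.606, -0.034, 1.111, -0.067], TCP at [0.273, 0.617, 0.231] pointing down, gripper open.
Joint ranges: [-2.85, 2.85], [-0.5, 2.14], [-1.23, 1.37], [0.21, 2.46], [-1.02, 4.16], [0.16, 2.05], [-2.73, 2.73]. Speed limits (rad/s): [1.89, 1.89, 2.39, 2.39, 3.01, 3.01, 3.01].

### API

Orientations are given as a unit quaternion [x, y, z, w].
In Python, from workcell import manip, capture gives the robot as it stands.
- The arm moves only by the tool servo_tool, never from a script. Its argument "commands" is one flat list of numbers, 7 for each row, row after row: the shift along the tool's x, y, z in normalised numbers (1 is 60 cm), then the turn, a rotation vector about the tool's x, y, z in a scale on which 1.0 is pi/2 rad, then the opening, from 0 (shut) to 1 (fully open). In form: [tx, ty, tz, ax, ay, az, hand, tx, ty, tz, ax, ay, az, hand, ...]. A call has 1 to 8 rows; each row is the pose to reach, as a shift and turn from the pose commanded when the call began, along the tool's axes at that moment; what a row does not reach only later rows make up. A row lasts 1/8 s, in which the tool goes at most 62.5 mm and 10.7 degrees, less where a joint would pass 70% of its speed; a pose out of reach is approached as far as the arm can. No shift or turn number may pass 1 either way. A call with a gripper value outside its range is refused whole. The fingers move at their own pace and stop on an object; "newtons" is the grip in N (left out, the last holds). Time passes only in rows, so rows that repeat a pose let the fingers close. It gives the time, the measured TCP pose, the force, the opening and the grip force at its end, in the units of the state.
- manip.get_state(): the state, without advancing time (a new reading comes with each control period).
- capture(name): name is "scene" or "top" or "wrist"; returns a dict with "color" (400x640x3 uint8, red, green, blue), "vertical_fov" (degrees; the focal length in pixels is half the picture's height over the tangent of half this angle, whatever the lens; pixels are square), "cx", "cy" (the principal point, pixels), "T" (4x4, takes a point from camera to world coordinates); the wrist camera has in their place "tool_from_camera" (4x4, takes a point from camera to tool coordinates, whose origin is the TCP and whose axes are the flange's). Camera axes: x right, y down, z forward; pixel columns grow to the right and rows downward; lengths in m; the calibration is good to about 2 mm. The wrist camera is an equidistant fisheye: a pixel r from the principal point sees the ray r / f radians off the axis. A picture is of the moment at which its call begins: read the wrist's pose just before it. There is no depth.
- manip.job_done(): hands the job in; it is judged then, once.
The state is a dict: "time_s": time; "joints": joint angles; "qd": joint speeds; "tau": joint torques, N m; "eef_pos": TCP position; "orientation": TCP orientation; "wrist_force": force on the tool from outside, world axes, zero at the start; "wrist_torque": the same for the moment, N m; "gripper_width": finger opening in m; "grip_force": force on a finger pad.
Only numpy, scipy, OpenCV 4.12 (cv2) and the standard library are available. Lean on these libraries where they do the work, as an engineer would, in place of code of your own. Each camera call takes 0.05 s, during which the arm holds its last target. There are 200 camera calls.

## Working session

There is one attempt and no reset: what is moved stays moved. The work goes in short steps, Python scripts to look and compute and a tool call to move; the robot and the scene stay as the last step left them, time stands still between calls to the robot, and variables do not carry over. Pictures are saved under pics/ and viewed, at most 12 in all, crops included, and the job is handed in when it is done.

Besides the shell and the picture viewer there is one more tool, called after "Call:" as a command line: name --argument value ..., lists and objects as JSON in quotes. servo_tool: Moves the arm, as the interface text tells. Its arguments: {"type":"object","properties":{"commands":{"type":"array"},"newtons":{"type":"number"}},"required":["commands"]}

```bash
mkdir -p pics; ls
python3 - <<'E'
from workcell import manip,capture
import cv2,numpy as np
s=manip.get_state();print({k:np.round(v,4) for k,v in s.items()});print(manip.pinch_z)
for n in("scene","top"):
    c=capture(n);cv2.imwrite(f"pics/{n}0.png",c["color"][:,:,::-1]);print(n,c["vertical_fov"],c["cx"],c["cy"],np.round(c["T"],4).tolist())
c=capture("wrist");print(c["vertical_fov"],c["cx"],c["cy"],np.round(c["tool_from_camera"],4).tolist())
E
```

```text
pics
{'time_s': np.float64(0.0), 'joints': array([-1.3045,  0.4267,  0.0738,  1.6066, -0.0341,  1.1108, -0.0671]), 'qd': array([-0.0008, -0.0002, -0.0011,  0.0013, -0.0013,  0.0011,  0.0005]), 'tau': array([ 1.50000e-03, -9.49847e+01,  3.76110e+00, -4.63472e+01,
        1.92000e-02,  1.08000e-02, -0.00000e+00]), 'eef_pos': array([0.2725, 0.6171, 0.2306]), 'orientation': array([ 2.064e-01,  9.785e-01, -6.000e-04, -1.000e-04]), 'wrist_force': array([-1.697e-01, -6.077e-01,  6.000e-04]), 'wrist_torque': array([-0.0516, -0.0309, -0.0239]), 'grip_force': np.float64(0.0), 'gripper_width': np.float64(0.0855)}
0.0187
scene 44.209220074898454 322.8460882798715 204.24200281391782 [[0.8514, -0.3205, 0.4152, 0.0325], [-0.5244, -0.5078, 0.6835, -0.9631], [-0.0082, -0.7996, -0.6004, 0.9016], [0.0, 0.0, 0.0, 1.0]]
top 48.0929082836869 325.3466928602348 191.151048283782 [[0.0056, -0.995, 0.0997, 0.445], [-0.9999, -0.0068, -0.0118, -0.0756], [0.0125, -0.0996, -0.9949, 1.5323], [0.0, 0.0, 0.0, 1.0]]
65.70646984690485 319.5089166422374 197.46498340484973 [[-0.0001, -0.9628, -0.2703, 0.0677], [1.0, -0.0001, 0.0001, 0.0005], [-0.0001, -0.2703, 0.9628, -0.1426], [0.0, 0.0, 0.0, 1.0]]
```

View pics/scene0.png

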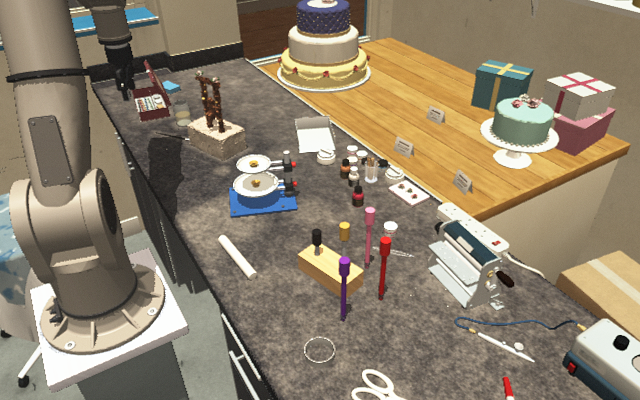

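View pics/top0.png

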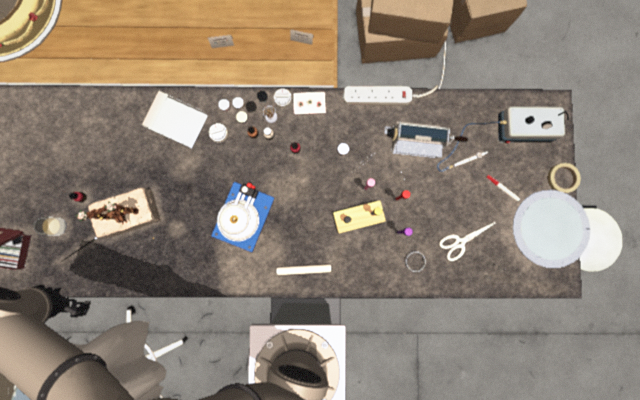

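The scene view shows the rack near (330,270), with the black knob at (317,237) and the brass knob at (345,231). The jig is at (258,180), and purple, red and pink look-alikes stand around the rack. In the top view the rack is at (360,217) and the jig at (238,220). I'll enlarge both areas.

Run:
```python
import cv2,numpy as np
a=cv2.imread("pics/scene0.png");b=cv2.imread("pics/top0.png")
def z(i,x,y,w,h,k=5):return cv2.resize(i[y:y+h,x:x+w],None,fx=k,fy=k,interpolation=cv2.INTER_CUBIC)
o=np.vstack([np.hstack([z(a,225,150,80,60),z(a,290,205,80,60)]),np.hstack([z(b,200,180,80,60),z(b,325,175,80,60)])])
cv2.imwrite("pics/z0.png",o)
```

```text
(no output)
```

View pics/z0.png

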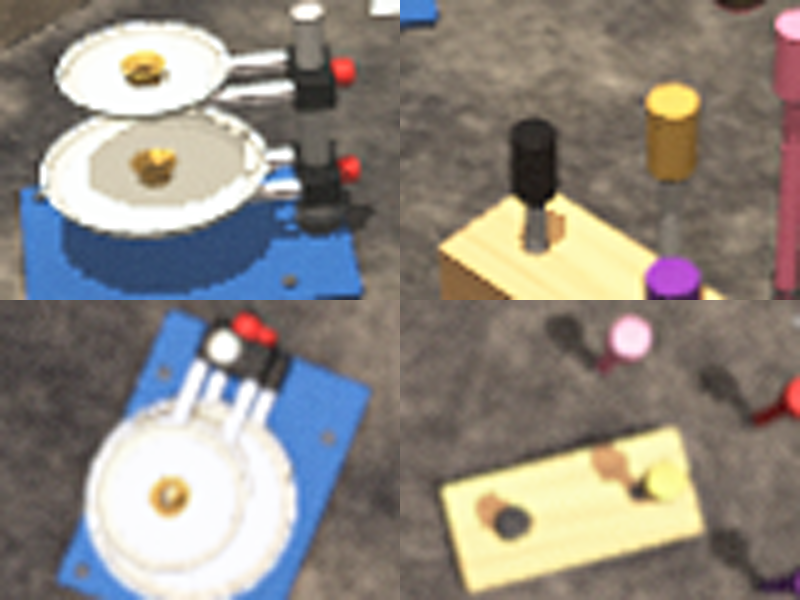

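```bash
cat > h.py <<'E'
from workcell import manip,capture
import numpy as np,cv2
from scipy.spatial.transform import Rotation as R
S=dict(f=200/np.tan(np.radians(44.209220/2)),c=(322.846,204.242),T=np.array([[0.8514,-0.3205,0.4152,0.0325],[-0.5244,-0.5078,0.6835,-0.9631],[-0.0082,-0.7996,-0.6004,0.9016]]))
P=dict(f=200/np.tan(np.radians(48.092908/2)),c=(325.347,191.151),T=np.array([[0.0056,-0.995,0.0997,0.445],[-0.9999,-0.0068,-0.0118,-0.0756],[0.0125,-0.0996,-0.9949,1.5323]]))
def at(C,u,v,z):
    d=C["T"][:,:3]@[(u-C["c"][0])/C["f"],(v-C["c"][1])/C["f"],1];o=C["T"][:,3]
    return (o+d*(z-o[2])/d[2])[:2].round(4)
def wray(u,v,w,s):
    """world origin, direction of a wrist pixel"""
    f=200/np.tan(np.radians(w["vertical_fov"]/2));q=np.array([u-w["cx"],v-w["cy"]]);r=np.hypot(*q);t=r/f
    d=np.r_[q/max(r,1e-9)*np.sin(t),np.cos(t)];M=w["tool_from_camera"];Q=R.from_quat(s["orientation"])
    return s["eef_pos"]+Q.apply(M[:3,3]),Q.apply(M[:3,:3]@d)
def wat(u,v,z,w,s):
    o,d=wray(u,v,w,s);return (o+d*(z-o[2])/d[2])[:2].round(4)
def goal(s,p,yaw=None):
    """cm shift in tool axes to bring TCP to p, and rotvec to point down with tool-x yaw"""
    Q=R.from_quat(s["orientation"]);x=Q.as_matrix()[:,0]
    if yaw is None:yaw=np.arctan2(x[1],x[0])
    T=R.from_matrix(np.array([[np.cos(yaw),np.sin(yaw),0],[np.sin(yaw),-np.cos(yaw),0],[0,0,-1]]))
    return (Q.inv().apply(np.array(p)-s["eef_pos"])*100).round(2),(Q.inv()*T).as_rotvec().round(3)
E
python3 - <<'E'
from h import *
for n,a,b,z in[("brass",(344.4,225),(377.8,211.2),.195),("black",(316.6,230.8),(347.6,219.2),.125),("upper",(253.8,162.8),(234,219),.138),("post",(286.4,152.4),(244.6,189.6),.162)]:
    print(n,at(S,*a,z),at(P,*b,z))
print("lower",at(S,256,182,.068))
for n,b,z in[("cutter",(415,261),.01),("ruby?",(295,147),.063),("pot?",(343,149),.03),("purple",(408,232),.2),("red",(406,195),.2),("pink",(371,183),.2),("choc",(110,212),.2)]:print(n,at(P,*b,z))
print("rackcorners",[at(P,*p,.05) for p in[(325+40/5,175+187/5),(325+280/5,175+129/5),(325+304/5,175+230/5),(325+70/5,175+290/5)]])
s=manip.get_state();print(np.degrees(np.arctan2(*R.from_quat(s["orientation"]).as_matrix()[[1,0],0])))
E
```

```text
brass [ 0.5214 -0.2513] [ 0.5198 -0.2486]
black [ 0.4997 -0.1632] [ 0.498  -0.1626]
upper [0.4959 0.1849] [0.496  0.1905]
post [0.5861 0.1497] [0.5854 0.1558]
lower [0.4974 0.1879]
cutter [ 0.3631 -0.3971]
ruby? [0.7391 0.0087]
pot? [ 0.7401 -0.1527]
purple [ 0.4584 -0.3374]
red [ 0.5686 -0.3328]
pink [ 0.604  -0.2281]
choc [0.5122 0.5448]
rackcorners [array([ 0.5231, -0.1189]), array([ 0.5626, -0.2782]), array([ 0.4957, -0.2937]), array([ 0.4553, -0.1389])]
156.17269446624775
```

Run:
```python
from h import *
s=manip.get_state();print(goal(s,[.42,.40,.34],np.radians(125)))
```

```text
(array([-22.26, -13.92, -10.91]), array([-0.001,  0.   ,  0.544]))
```

Careful with the scale: shifts go in shares of 60 cm and turns go in shares of pi/2 rad. That gives: -22.3 cm is -0.3717, -18 cm is -0.3, 0.544 rad is 0.3463.

Call:
servo_tool --commands '[-0.0333,-0.0233,-0.1333,0,0,0.0318,1,-0.1,-0.0667,-0.1817,0,0,0.0955,1,-0.1667,-0.1083,-0.1817,0,0,0.1592,1,-0.2333,-0.15,-0.1817,0,0,0.2228,1,-0.3,-0.1917,-0.1817,0,0,0.2865,1,-0.3717,-0.2317,-0.1817,0,0,0.3463,1,-0.3717,-0.2317,-0.1817,0,0,0.3463,1,-0.3717,-0.2317,-0.1817,0,0,0.3463,1]'

```text
time_s: 1.15
eef_pos: [0.4201, 0.4006, 0.3402]
orientation: [0.461, 0.887, -0.0, -0.0]
wrist_force: [-0.1, 0.6, -0.1]
gripper_width: 0.0854
grip_force: 0.0
```

Run:
```python
from h import *
s=manip.get_state();print(s["time_s"],s["eef_pos"],s["joints"].round(2) if hasattr(s["joints"],"round") else s["joints"]);print(goal(s,[.55,.1,.34],np.radians(95)))
```

```text
1.15 [0.42008469 0.40059698 0.34020559] [-1.1   0.19  0.27  1.7  -0.05  1.26 -0.21]
(array([-3.207e+01, -6.630e+00,  1.000e-02]), array([-0.   , -0.   ,  0.525]))
```

Converted, -32.1 cm is -0.535, -25 cm is -0.4167, 0.525 rad is 0.3342.

Call:
servo_tool --commands '[-0.0833,-0.0167,0,0,0,0.0509,1,-0.1667,-0.0333,0,0,0,0.1019,1,-0.25,-0.0517,0,0,0,0.1592,1,-0.3333,-0.0683,0,0,0,0.2101,1,-0.4167,-0.0867,0,0,0,0.261,1,-0.535,-0.11,0,0,0,0.3342,1,-0.535,-0.11,0,0,0,0.3342,1,-0.535,-0.11,0,0,0,0.3342,1]'

```text
time_s: 2.15
eef_pos: [0.5505, 0.1003, 0.3401]
orientation: [0.676, 0.737, -0.0, -0.0]
wrist_force: [-0.7, 0.6, -0.8]
gripper_width: 0.0854
grip_force: 0.0
```

Run:
```python
from h import *
s=manip.get_state();print(s["time_s"],s["eef_pos"],s["joints"]);print(goal(s,[.52,-.25,.30],np.radians(66)))
w=capture("wrist");cv2.imwrite("pics/w_jig.png",w["color"][:,:,::-1]);np.save("wj.npy",dict(s=s,w=w),allow_pickle=True)
```

```text
2.15 [0.55052604 0.10031805 0.34006053] [-0.76573329  0.16070089  0.54174099  1.7526625  -0.0869835   1.2525401
 -0.11495592]
(array([-34.63,  -6.1 ,   4.01]), array([-0.   ,  0.   ,  0.506]))
```

View pics/w_jig.png

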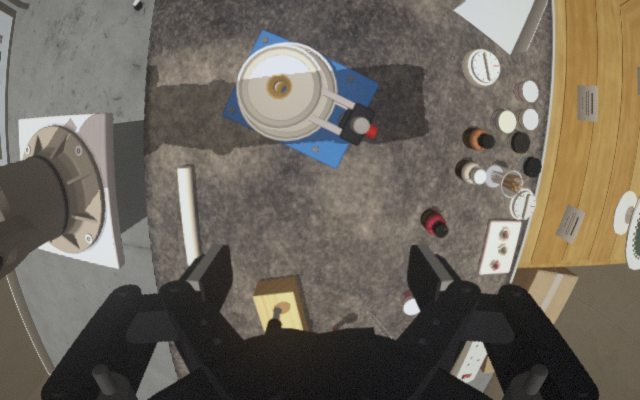

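The wrist view shows the jig's bushing at about (279,87). I can see the rack at (280,305) with the black knob at (275,325).

Run:
```python
from h import *
d=np.load("wj.npy",allow_pickle=True).item();w,s=d["w"],d["s"]
print(wat(279,87,.138,w,s),wat(361,124,.162,w,s))
g=w["color"][57:117,249:309,::-1];cv2.imwrite("pics/wj_z.png",cv2.resize(g,None,fx=8,fy=8,interpolation=cv2.INTER_CUBIC))
```

```text
[0.4985 0.1941] [0.5891 0.1613]
```

View pics/wj_z.png

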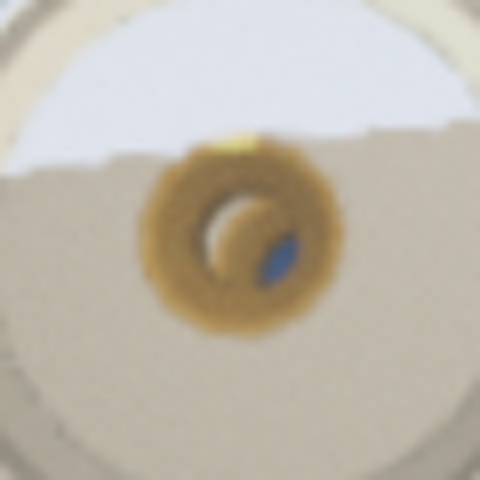

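Converted, -34.6 cm is -0.5767, -30 cm is -0.5, 0.506 rad is 0.3221.

Call:
servo_tool --commands '[-0.0833,-0.015,0,0,0,0.0509,1,-0.1667,-0.03,0,0,0,0.1019,1,-0.25,-0.0433,0,0,0,0.1528,1,-0.3333,-0.0583,0,0,0,0.2037,1,-0.4167,-0.0733,0,0,0,0.2546,1,-0.5,-0.0883,0,0,0,0.2865,1,-0.5767,-0.1017,0.0333,0,0,0.3221,1,-0.5767,-0.1017,0.0333,0,0,0.3221,1]'

```text
time_s: 3.2
eef_pos: [0.5188, -0.2517, 0.319]
orientation: [0.84, 0.543, -0.001, -0.0]
wrist_force: [0.4, 0.1, -0.1]
gripper_width: 0.0853
grip_force: 0.0
```

Run:
```python
from h import *
s=manip.get_state()
w=capture("wrist");cv2.imwrite("pics/w_r.png",w["color"][:,:,::-1]);np.save("wr.npy",dict(s=s,w=w),allow_pickle=True)
print(s["eef_pos"])
```

```text
[ 0.51876057 -0.25165287  0.31902743]
```

View pics/w_r.png

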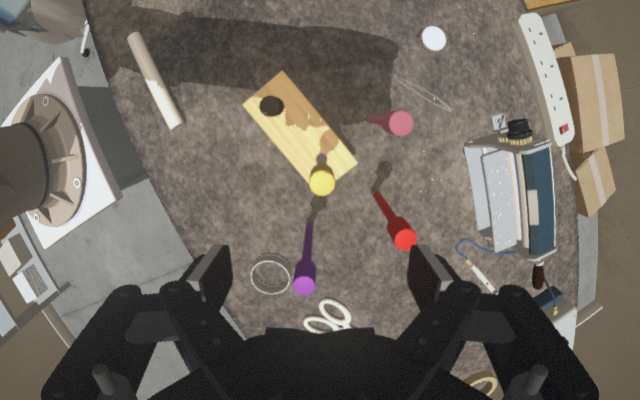

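The wrist view shows the brass knob's top at (322,180), the black knob at (271,106), the pink one at (400,123), the red at (403,238) and the purple at (304,284).

Run:
```python
from h import *
d=np.load("wr.npy",allow_pickle=True).item();w,s=d["w"],d["s"]
h=cv2.cvtColor(w["color"],cv2.COLOR_RGB2HSV)
m=cv2.inRange(h,(24,150,150),(36,255,255));n,_,st,c=cv2.connectedComponentsWithStats(m)
for i in range(1,n):
    if st[i,4]>60:print(st[i],c[i],wat(*c[i],.195,w,s))
print("black",wat(271,105,.125,w,s))
for n,p in dict(pink=(402,122),red=(405,240),purple=(304,287)).items():print(n,wat(*p,.2,w,s))
print(goal(s,[.52,-.25,.1563],np.radians(66)))
```

```text
black [ 0.5033 -0.1592]
pink [ 0.6093 -0.2238]
red [ 0.5739 -0.3271]
purple [ 0.4658 -0.3335]
(array([ 0.22,  0.08, 16.27]), array([-0.002,  0.001, -0.003]))
```

Run:
```python
from h import *
d=np.load("wr.npy",allow_pickle=True).item();w,s=d["w"],d["s"]
h=cv2.cvtColor(w["color"],cv2.COLOR_RGB2HSV);print(h[179,322],h[190,322])
m=np.zeros((400,640),np.uint8);m[160:202,300:345]=(abs(h[160:202,300:345,0].astype(int)-h[179,322,0])<5)&(h[160:202,300:345,1]>150)
n,_,st,c=cv2.connectedComponentsWithStats(m)
for i in range(1,n):
    if st[i,4]>30:print(st[i],c[i],wat(*c[i],.195,w,s),wat(*c[i],.175,w,s))
```

```text
[ 31 105 236] [ 29 108 234]
```

Run:
```python
from h import *
d=np.load("wr.npy",allow_pickle=True).item();w,s=d["w"],d["s"]
h=cv2.cvtColor(w["color"],cv2.COLOR_RGB2HSV);b=w["color"].astype(int)
print(b[179,322],b[170,300+5],b[150,320]);print(h[172:200:2,322].tolist());print(h[180,304:342:2].tolist())
m=cv2.inRange(h,(27,75,150),(36,255,255));m[:160]=0;m[205:]=0
n,_,st,c=cv2.connectedComponentsWithStats(m)
for i in range(1,n):
    if st[i,4]>30:print(st[i],c[i],wat(*c[i],.195,w,s),wat(*c[i],.175,w,s))
```

```text
[233 236 139] [234 218 160] [207 184 131]
[[29, 109, 231], [31, 103, 237], [31, 105, 236], [31, 103, 237], [31, 103, 238], [31, 103, 238], [30, 103, 236], [30, 104, 235], [29, 105, 235], [29, 108, 234], [28, 112, 234], [26, 112, 229], [21, 103, 143], [22, 50, 91]]
[[20, 62, 124], [25, 77, 206], [24, 79, 231], [27, 113, 226], [31, 101, 238], [31, 101, 239], [31, 101, 237], [31, 101, 238], [31, 104, 237], [31, 103, 238], [30, 103, 236], [29, 105, 235], [29, 107, 235], [29, 110, 234], [27, 118, 233], [24, 116, 208], [22, 68, 164], [18, 44, 128], [16, 44, 128]]
[310 171  23  23 413] [320.99031477 182.42372881] [ 0.5236 -0.2453] [ 0.5218 -0.2495]
```

Run:
```python
from h import *
s=manip.get_state();print(s["eef_pos"],goal(s,[.5215,-.2485,.158],np.radians(66)))
```

```text
[ 0.5196309  -0.24980863  0.31954189] (array([ 0.2 ,  0.14, 16.15]), array([-0.002,  0.001, -0.001]))
```

Converted, 16 cm is 0.2667, 14 cm is 0.2333.

Call:
servo_tool --commands '[0.0033,0.0017,0.0333,0,0,0,1,0.0033,0.0017,0.0833,0,0,0,1,0.0033,0.0017,0.1333,0,0,0,1,0.0033,0.0017,0.1833,0,0,0,1,0.0033,0.0017,0.2333,0,0,0,1,0.0033,0.0017,0.2667,0,0,0,1,0.0033,0.0017,0.2667,0,0,0,1,0.0033,0.0017,0.2667,0,0,0,1]'

```text
time_s: 4.25
eef_pos: [0.522, -0.2489, 0.1613]
orientation: [0.839, 0.544, 0.0, 0.0]
wrist_force: [-0.1, 0.2, 1.4]
gripper_width: 0.0852
grip_force: 0.0
```

Run:
```python
from h import *
s=manip.get_state();print(s["eef_pos"],s["wrist_force"])
w=capture("wrist");a=w["color"][:,:,::-1]
cv2.imwrite("pics/w_g.png",cv2.resize(a[180:400,180:460],None,fx=2.5,fy=2.5))
```

```text
[ 0.52196861 -0.24889346  0.1613059 ] [-0.13893787  0.16810295  1.36836336]
```

View pics/w_g.png

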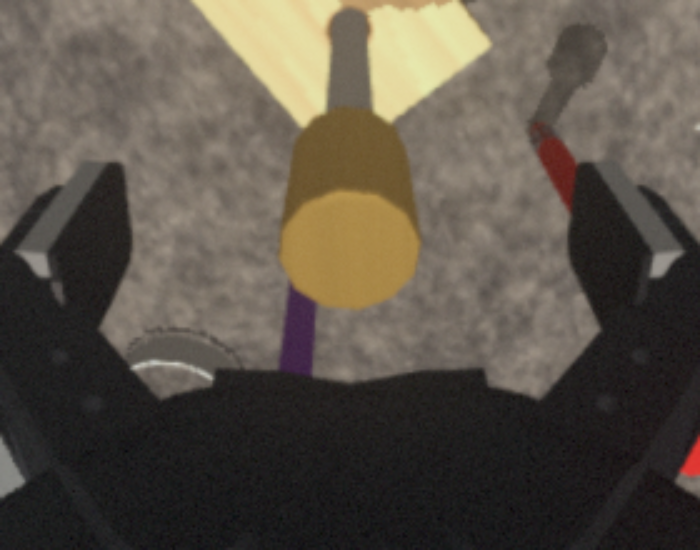

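The wrist crop shows the knob's top centred at full-image (320,280), between the two pads and about 1.5 mm toward tool +x. I'll make that small correction and close.

Converted, 0.2 cm is 0.0033, 0.15 cm is 0.0025.

Call:
servo_tool --commands '[0.0025,0,0.0033,0,0,0,1,0.0025,0,0.0033,0,0,0,0.4,0.0025,0,0.0033,0,0,0,0,0.0025,0,0.0033,0,0,0,0,0.0025,0,0.0033,0,0,0,0,0.0025,0,0.0033,0,0,0,0,0.0025,0,0.0033,0,0,0,0,0.0025,0,0.0033,0,0,0,0]' --newtons 70

```text
time_s: 5.3
eef_pos: [0.522, -0.2478, 0.1585]
orientation: [0.839, 0.544, 0.0, 0.0]
wrist_force: [-1.0, 0.4, 5.7]
gripper_width: 0.0223
grip_force: 68.3
```

Converted, -20 cm is -0.3333, -18 cm is -0.3.

Call:
servo_tool --commands '[0,0,-0.0167,0,0,0,0,0,0,-0.05,0,0,0,0,0,0,-0.1,0,0,0,0,0,0,-0.1667,0,0,0,0,0,0,-0.2333,0,0,0,0,0,0,-0.3,0,0,0,0,0,0,-0.3333,0,0,0,0,0,0,-0.3333,0,0,0,0]'

```text
time_s: 6.3
eef_pos: [0.5221, -0.2483, 0.3605]
orientation: [0.839, 0.544, 0.001, 0.001]
wrist_force: [1.1, 0.0, -2.1]
gripper_width: 0.0226
grip_force: 68.7
```

Run:
```python
from h import *
s=manip.get_state();print(s["eef_pos"],s["wrist_force"]);x=R.from_quat(s["orientation"]).as_matrix();print(x.round(3),s["joints"])
print(goal(s,[.54,-.03,.365],np.radians(80)))
```

```text
[ 0.52209877 -0.24828038  0.36052192] [ 1.10574933  0.02723213 -2.05039492]
[[ 0.408  0.913  0.003]
 [ 0.913 -0.408 -0.   ]
 [ 0.001  0.003 -1.   ]] [-0.36032306  0.21725424  0.83714617  1.69648536 -0.16808681  1.29904436
  0.08965561]
(array([20.66, -7.27, -0.45]), array([ 0.003, -0.001, -0.246]))
```

Converted, 20.6 cm is 0.3433, 19.7 cm is 0.3283, -0.246 rad is -0.1566.

Call:
servo_tool --commands '[0.025,-0.0083,-0.0067,0,0,-0.0127,0,0.0833,-0.03,-0.0067,0,0,-0.0382,0,0.15,-0.0533,-0.0067,0,0,-0.07,0,0.2167,-0.0767,-0.0067,0,0,-0.1019,0,0.2833,-0.1,-0.0067,0,0,-0.1273,0,0.3283,-0.1167,-0.0067,0,0,-0.1528,0,0.3433,-0.1217,-0.0067,0,0,-0.1566,0,0.3433,-0.1217,-0.0067,0,0,-0.1566,0]'

```text
time_s: 7.3
eef_pos: [0.5391, -0.03, 0.3621]
orientation: [0.766, 0.643, -0.0, 0.0]
wrist_force: [-0.5, -0.6, -1.1]
gripper_width: 0.0226
grip_force: 68.7
```

Run:
```python
from h import *
s=manip.get_state();print(s["eef_pos"],s["wrist_force"])
print(goal(s,[.500,.165,.365],np.radians(95)))
```

```text
[ 0.53914641 -0.03001082  0.36212113] [-0.45198461 -0.5995319  -1.07284505]
(array([18.53, -7.23, -0.3 ]), array([-0.   ,  0.   , -0.261]))
```

Converted, 18.5 cm is 0.3083, 18 cm is 0.3, -0.261 rad is -0.1662.

Call:
servo_tool --commands '[0.025,-0.01,0,0,0,-0.0127,0,0.0833,-0.0333,0,0,0,-0.0446,0,0.15,-0.0583,0,0,0,-0.0828,0,0.2167,-0.0833,0,0,0,-0.1146,0,0.2667,-0.1033,0,0,0,-0.1464,0,0.3,-0.1167,0,0,0,-0.1655,0,0.3083,-0.12,0,0,0,-0.1662,0,0.3083,-0.12,0,0,0,-0.1662,0]'

```text
time_s: 8.3
eef_pos: [0.5006, 0.164, 0.3623]
orientation: [0.676, 0.737, -0.0, 0.0]
wrist_force: [-0.5, -0.1, -1.5]
gripper_width: 0.0227
grip_force: 68.6
```

Run:
```python
from h import *
s=manip.get_state();print(s["eef_pos"],s["wrist_force"])
w=capture("wrist");a=w["color"][:,:,::-1];np.save("wj2.npy",dict(s=s,w=w),allow_pickle=True)
cv2.imwrite("pics/w_j2.png",cv2.resize(a[60:300,200:440],None,fx=2.5,fy=2.5))
```

```text
[0.50060304 0.16399278 0.362287  ] [-0.51810451 -0.09268115 -1.49533963]
```

View pics/w_j2.png

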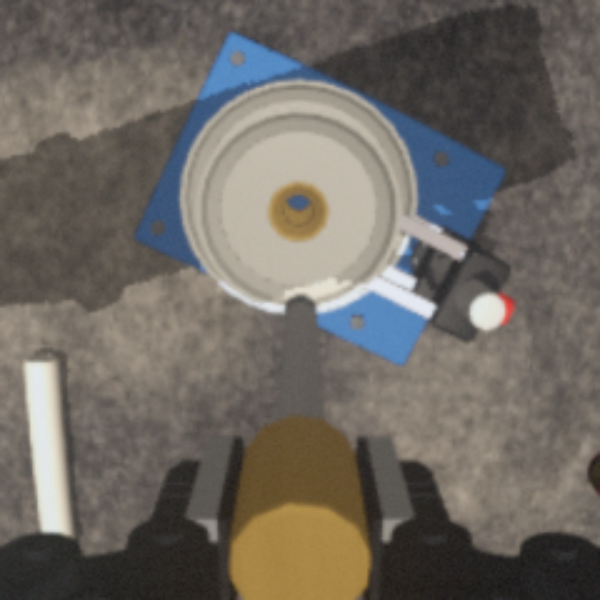

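The wrist crop shows the rod tip at full-image (320,180), still short of the bushing, whose mouth is centred at (319.5,144.7). The rod is straight in the grip.

Run:
```python
from h import *
d=np.load("wj2.npy",allow_pickle=True).item();w,s=d["w"],d["s"]
tip=wat(319.9,180.2,.2088,w,s);m=wat(319.4,144.7,.138,w,s);print(tip,m,s["eef_pos"],"diff",m-tip)
t=s["eef_pos"][:2]+m-tip;print(t)
n=manip.get_state();print(n["eef_pos"],goal(n,[*(n["eef_pos"][:2]+m-tip),.322],np.radians(95)))
```

```text
[0.5017 0.1671] [0.4988 0.1944] [0.50060304 0.16399278 0.362287  ] diff [-0.0029  0.0273]
[0.49770304 0.19129278]
[0.50068636 0.16358777 0.36234695] (array([ 2.75, -0.06,  4.03]), array([ 0.   ,  0.   , -0.002]))
```

Converted, 5.2 cm is 0.0867, 2.75 cm is 0.0458.

Call:
servo_tool --commands '[0.0167,0,0,0,0,0,0,0.0367,0,0,0,0,0,0,0.045,-0.0008,0.0083,0,0,0,0,0.0458,-0.0008,0.0333,0,0,0,0,0.0458,-0.0008,0.0667,0,0,0,0,0.0458,-0.0008,0.0867,0,0,0,0,0.0458,-0.0008,0.0867,0,0,0,0,0.0458,-0.0008,0.0867,0,0,0,0]'

```text
time_s: 9.35
eef_pos: [0.4977, 0.1921, 0.3108]
orientation: [0.676, 0.737, 0.0, 0.0]
wrist_force: [-0.4, 0.7, -0.7]
gripper_width: 0.0227
grip_force: 68.6
```

Run:
```python
from h import *
s=manip.get_state();print(s["eef_pos"],s["wrist_force"])
w=capture("wrist");a=w["color"][:,:,::-1];np.save("wj3.npy",dict(s=s,w=w),allow_pickle=True)
sc=capture("scene")["color"][:,:,::-1]
cv2.imwrite("pics/w_j3.png",np.hstack([cv2.resize(a[140:240,270:370],(400,400),interpolation=cv2.INTER_CUBIC),cv2.resize(sc[110:210,210:310],(400,400),interpolation=cv2.INTER_CUBIC)]))
```

```text
[0.497696   0.19213731 0.3107533 ] [-0.37265985  0.74935113 -0.684387  ]
```

View pics/w_j3.png

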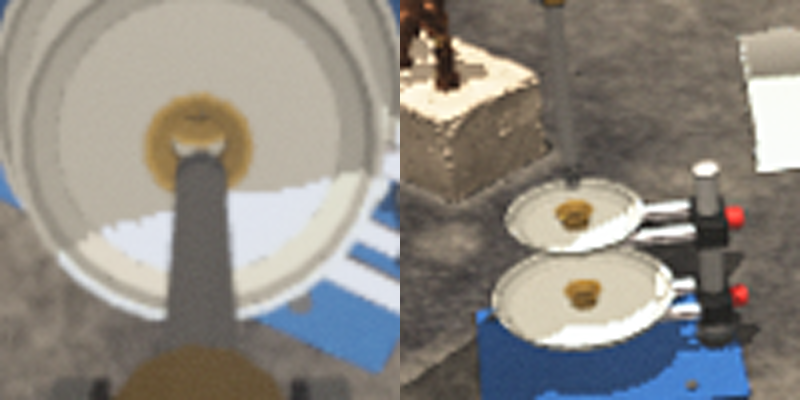

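The wrist crop shows the tip at (320,180.5) and the mouth centre at (319.7,175.6). In the scene crop the tip is at (253,155.5), just above the mouth at (253.5,162).

Run:
```python
from h import *
d=np.load("wj3.npy",allow_pickle=True).item();w,s=d["w"],d["s"]
for v in(180,181):
    tip=wat(319.9,v,.1573,w,s);m=wat(319.4,175.4,.138,w,s);print(tip,m,"diff",m-tip)
t=at(S,252.8,155.5,.1573);m=at(S,253.4,162.2,.138);print(t,m,m-t)
```

```text
[0.4988 0.1955] [0.4983 0.1961] diff [-0.0005  0.0006]
[0.4989 0.1945] [0.4983 0.1961] diff [-0.0006  0.0016]
[0.4988 0.1937] [0.4963 0.1885] [-0.0025 -0.0052]
```

Converted, 2.8 cm is 0.0467, 2.5 cm is 0.0417.

Call:
servo_tool --commands '[0.0008,0,0.01,0,0,0,0,0.0008,0,0.02,0,0,0,0,0.0008,0,0.03,0,0,0,0,0.0008,0,0.0367,0,0,0,0,0.0008,0,0.0417,0,0,0,0,0.0008,0,0.0467,0,0,0,0,0.0008,0,0.0467,0,0,0,0]'

```text
time_s: 10.32
eef_pos: [0.4973, 0.1926, 0.2822]
orientation: [0.676, 0.737, -0.0, 0.0]
wrist_force: [-0.0, -0.7, -0.6]
gripper_width: 0.0223
grip_force: 68.6
```

Run:
```python
from h import *
s=manip.get_state();print(s["eef_pos"],s["wrist_force"],s["wrist_torque"])
w=capture("wrist");a=w["color"][:,:,::-1];np.save("wj4.npy",dict(s=s,w=w),allow_pickle=True)
sc=capture("scene")["color"][:,:,::-1]
cv2.imwrite("pics/w_j4.png",np.hstack([cv2.resize(a[150:220,285:355],(400,400),interpolation=cv2.INTER_CUBIC),cv2.resize(sc[135:205,220:290],(400,400),interpolation=cv2.INTER_CUBIC)]))
```

```text
[0.49734822 0.19258024 0.28216871] [-0.04759332 -0.67867061 -0.59388394] [-0.00287054 -0.01663071 -0.01561266]
```

View pics/w_j4.png

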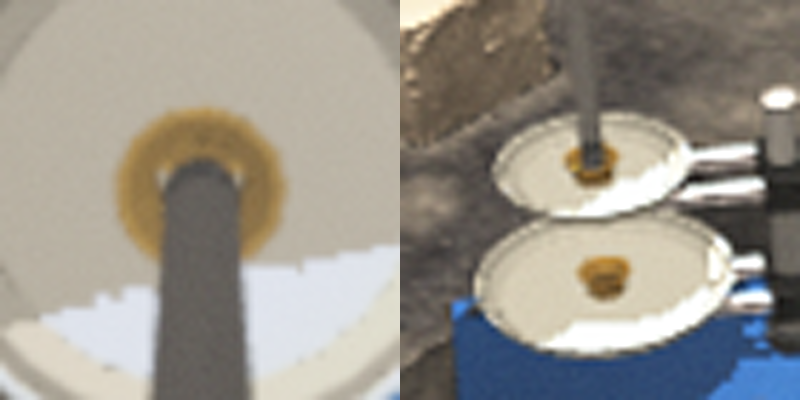

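The rod tip is inside the upper bushing and centred in both crops, with no contact force. I'll go on down.

Converted, 5.7 cm is 0.095, 5.4 cm is 0.09.

Call:
servo_tool --commands '[0,0,0.0117,0,0,0,0,0,0,0.025,0,0,0,0,0,0,0.0383,0,0,0,0,0,0,0.0517,0,0,0,0,0,0,0.065,0,0,0,0,0,0,0.0783,0,0,0,0,0,0,0.09,0,0,0,0,0,0,0.095,0,0,0,0]'

```text
time_s: 11.42
eef_pos: [0.4973, 0.1926, 0.2248]
orientation: [0.676, 0.737, -0.0, -0.0]
wrist_force: [-0.3, -0.5, -1.1]
gripper_width: 0.0227
grip_force: 68.6
```

Converted, 2 cm is 0.0333, 1.7 cm is 0.0283.

Call:
servo_tool --commands '[0,0,0.0067,0,0,0,0,0,0,0.015,0,0,0,0,0,0,0.0217,0,0,0,0,0,0,0.0283,0,0,0,0,0,0,0.0333,0,0,0,0,0,0,0.0333,0,0,0,0]'

```text
time_s: 12.18
eef_pos: [0.4973, 0.1926, 0.2051]
orientation: [0.676, 0.737, -0.0, -0.0]
wrist_force: [-0.2, -0.5, -1.7]
gripper_width: 0.0224
grip_force: 68.6
```

Converted, 2.3 cm is 0.0383, 2.1 cm is 0.035.

Call:
servo_tool --commands '[0,0,0.0083,0,0,0,0,0,0,0.0167,0,0,0,0,0,0,0.0267,0,0,0,0,0,0,0.035,0,0,0,0,0,0,0.0383,0,0,0,0,0,0,0.0383,0,0,0,0,0,0,0.0383,0,0,0,0,0,0,0.0383,0,0,0,0]'

```text
time_s: 13.18
eef_pos: [0.4974, 0.1927, 0.1824]
orientation: [0.676, 0.737, 0.0, 0.0]
wrist_force: [-0.1, -0.2, -1.6]
gripper_width: 0.0224
grip_force: 68.6
```

Run:
```python
from h import *
s=manip.get_state();print(s["eef_pos"],s["wrist_force"],s["wrist_torque"],s["grip_force"])
w=capture("wrist");a=w["color"][:,:,::-1]
sc=capture("scene")["color"][:,:,::-1]
cv2.imwrite("pics/fin.png",np.hstack([cv2.resize(a[100:300,220:420],(400,400),interpolation=cv2.INTER_CUBIC),cv2.resize(sc[110:230,210:330],(400,400),interpolation=cv2.INTER_CUBIC)]))
```

```text
[0.49744775 0.19266626 0.18244475] [-0.06198731 -0.21906416 -1.60220609] [-0.01176362  0.04251945 -0.01491851] 68.62342715263367
```

View pics/fin.png

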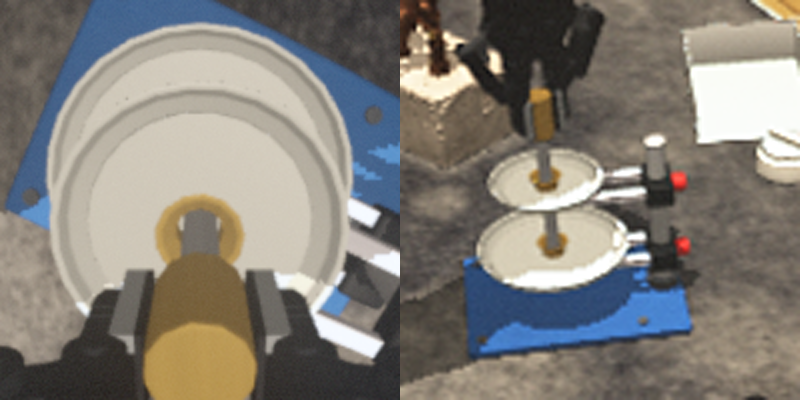

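The rod is through both bushings and upright in the grip, with its tip about 21 mm below the lower bushing. I'll hand it in.

```bash
python3 -c "
from workcell import manip
print(manip.job_done())"
```

```text
the job is handed in; nothing more can be done
None
```

I handed the job in at about 13 s of the 46 s allowed, with the long rod held upright through both bushings and its tip about 21 mm below the lower one by my calculation; the hand-in returned no verdict.

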